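# Return a carton to the medicine cooler and close its sliding lid

### The job

Put the white carton with the blue band back in the medicine cooler: stand it upright in the empty compartment at the front (the robot's side), set down gently, not dropped. Then slide the glass lid along its track and ease it fully home, so that the seal stays pressed in and the catch keeps the lid shut after you let go; do not slam or force it against the end frame. Leave the other cartons and the things on the counter where they are.

Things in the scene. Friction and masses are not known exactly. Their poses are not given: they have to be found in the camera images.
- cooler: White counter-top chest cooler, 320 (x) x 530 (y) x 251 mm high, fixed. Origin: centre of its underside; its y is the closing direction of the lid, its x points away from the robot. Walls end at z 220 mm, above them side channels up to z 251 mm whose lips leave x -124 to +124 mm open. A fixed glass pane covers its negative-y half; the sliding lid, closed, covers the other half.
- front_bay (a point): Centre of the floor of the empty front compartment under the sliding lid (cooler z 95 mm). It is 123 (x) x 219 (y) mm; a clear divider, 40 mm high, parts it from the rear compartment, which holds two cartons. Axes as the cooler's. At the start the lid's strike reaches to 50 mm or more from this point on the negative-y side.
- end_nominal (a point): Point on the cooler, lid height, where the stop face of the aluminium end frame (+y end) nominally lies. The frame is clamped in slots by hand, so the real face lies up to 12 mm either way along y, different each time and not measured. It carries two rubber seal strips and, in a pocket in its middle, a sprung double roller catch; top at cooler z 251 mm.
- carton_center (a point): The carton to put away: white with a blue band, 70 (its x) x 45 (its y) x 125 (its z) mm, 100 to 210 g, standing on the counter. The point is its centre, half-way up.
- lid: Sliding glass lid in an aluminium frame, 265 (x) x 240 (y) x 14 mm, 0.45 to 0.8 kg, captive in the side channels with 1.5 mm play; it rubs with 2 to 6 N. Axes as the cooler's. Origin: centre of its underside (cooler z 231 mm), 120 mm behind its leading (+y) edge. Starts open by about 180 to 210 mm.
- lid_strike (a point): Tip of the spear-shaped steel strike, 20 mm ahead of the middle of the lid's leading edge. It begins to part the catch rollers about 12 mm before the lid is home, the edge meets the seal 5 mm before. Getting past the rollers takes a push of 8 to 15 N, rubbing included; about 4 mm before home they let the lid through and hold it. Then the seal bottoms out and the force climbs steeply.
- lid_grip (a point): Blue upright grip rail on the lid: 110 (x) x 14 (y) x 34 mm high, standing on the lid's top face. The point is its centre: 17 mm above that face, 20 mm behind the leading edge. Axes as the lid's. It can be pushed or pinched from above.
- seal (a joint): How far the rubber seal strips on the end frame are pressed in, in m: 0 with the lid away, 0.005 when bottomed with the lid home, up to 0.007 while pressed hard.
- other_carton_center (a point): Carton of the same size with a green band, standing on the counter; leave it. The point is its centre.
- stock_a_center (a point): Carton of the same size with an orange band in the cooler's rear compartment; leave it. The point is its centre.
- stock_b_center (a point): Carton of the same size with a yellow band in the cooler's rear compartment; leave it. The point is its centre.
- amber_bottle: Amber medicine bottle, 54 mm wide, 110 mm high; leave it. Origin: centre of its underside.
- pill_jar: White pill jar with blue cap, 60 mm wide, 80 mm high; leave it. Origin: centre of its underside.
- pen_mug: Blue ceramic cup, 76 mm wide, 90 mm high; leave it. Origin: centre of its underside.
- scanner: Grey and black hand scanner lying on the counter, 195 x 50 x 48 mm; leave it. Origin: under its middle.
Not all that is in view belongs to the job. What is shaped like the part that bears carton_center but purple or red is not meant.

How it is judged:
By the outcome, as a careful person would: the job done as asked, in the order asked, and still so for the second after the job is handed in, with the robot touching nothing.
It also fails if it takes over 67 s, if anything falls off the work surface, if the arm or the gripper's body presses on something with over 40 N, if the wrist force passes 120 N, or if a joint passes its speed limit or range.

### The arm

A 7-joint arm with a two-finger parallel gripper is mounted at the origin on the work surface. World frame = base frame: x ahead of the robot, y to its left, z up, the work surface at z = 0. Lengths are in m, angles in rad, forces in N, time in s.
With the tool pointing down it reaches from about 0.35 to 0.9 m from the base axis. Payload 8.1 kg.
Tool frame: the origin (TCP) lies on the centre line of the jaws, within the pads' length; the fingertips stand 14 mm ahead of it and the grasp point (between the pads) lies 5 mm behind it; z points along the fingers, y is the direction in which the jaws open and shut (so a half turn about z gives the same grasp; the last joint's range is limited). The gripper opens to 92 mm and grips with 3 to 60 N. Pads are 19 mm wide; open, the fingers measure 130 mm over their backs; the gripper's body (75 mm by 190 mm) begins 47 mm behind the grasp point.
Start: joints at [-1.26, 0.434, 0.025, 1.573, -0.012, 1.134, -0.075], TCP at [0.251, 0.572, 0.217] pointing down, gripper open.
Joint ranges: [-2.62, 2.62], [-0.44, 2.09], [-1.27, 1.32], [0.08, 2.57], [-1.32, 4.46], [0.12, 2], [-2.74, 2.74]. Speed limits (rad/s): [2.22, 2.22, 3.01, 3.01, 3.14, 3.14, 3.14].

### API

Orientations are given as a rotation vector (axis times angle).
In Python, from cell import observe, eyes, arm gives the robot as it stands.
- The arm moves only by the tool step_arm, never from a script. Its argument "series" is a list that holds one entry, the list of rows, each a list of 5 numbers: the finger opening in m, from 0 to 0.0918, then the shift along the world's x, y, z in m, then the turn about the world's z in degrees. In form: [[[hand, dx, dy, dz, spin], ...]]. A call has 1 to 20 rows; each row is the pose to reach, as a shift and turn from the pose measured when the call began; what a row does not reach only later rows make up. A row lasts 1/12 s, in which the tool goes at most 41.7 mm and 7.16 degrees, less where a joint would pass 70% of its speed; a pose out of reach is approached as far as the arm can. A call with a gripper value outside its range is refused whole. The fingers move at their own pace and stop on an object; "squeeze" is the grip in N (left out, the last holds). Time passes only in rows, so rows that repeat a pose let the fingers close. It gives the time, the measured TCP pose, the force and the opening at its end, in the units of the state.
- observe(): the state, without advancing time (a new reading comes with each control period).
- eyes.get_image(name): name is "scene" or "top"; returns (picture, depth): 400x640x3 uint8, red, green, blue; 400x640 float32, m along the optical axis (not along the pixel's ray), 0 where there is no reading.
- eyes.camera_params(name): a dict with "intrinsics" (3x3 intrinsics, pixels), "distortion" ([k1, k2, p1, p2, k3] as OpenCV has them; the pictures are not rectified), "position" and "attitude" of the camera in the world. Camera axes: x right, y down, z forward; pixel columns grow to the right and rows downward; lengths in m; the calibration is good to about 2 mm. A picture is of the moment at which its call begins. camera_params takes no time and is no camera call.
- arm.sign_off(): hands the job in, once; it reports no verdict.
The state is a dict: "clock": time; "joints": joint angles; "dq": joint speeds; "joint_efforts": joint torques, N m; "position": TCP position; "ee_rot": TCP orientation; "force": force on the tool from outside, world axes, zero at the start; "ft_torque": the same for the moment, N m; "width": opening from 0.0 (shut) to 1.0 (fully open).
Only numpy, scipy, OpenCV 4.12 (cv2) and the standard library are available. Lean on these libraries where they do the work, as an engineer would, in place of code of your own. Each camera call takes 0.05 s, during which the arm holds its last target.

## Working session

There is one attempt and no reset: what is moved stays moved. The work goes in short steps, Python scripts to look and compute and a tool call to move; the robot and the scene stay as the last step left them, time stands still between calls to the robot, and variables do not carry over. Pictures are saved under pics/ and viewed, and the job is handed in when it is done.

Besides the shell and the picture viewer there is one more tool, called after "Call:" by a JSON object that holds its "name" and its "arguments". step_arm: Moves the arm, as the interface text tells. Its arguments: {"type":"object","properties":{"series":{"type":"array"},"squeeze":{"type":"number"}},"required":["series"]}

```bash
mkdir -p pics; ls; cat > h.py <<'E'
import numpy as np, cv2
from cell import observe, eyes, arm
def cam(n):
    p=eyes.camera_params(n); return p
E
python3 - <<'E'
from h import *
s=observe(); print(s)
for n in ("scene","top"):
    print(n,eyes.camera_params(n))
    im,d=eyes.get_image(n)
    cv2.imwrite(f"pics/{n}0.png",im[:,:,::-1]); np.savez(f"{n}0.npz",im=im,d=d)
    print((d>0).mean())
E
```

```text
pics
{'clock': 0.0, 'joints': array([-1.25960766,  0.4351986 ,  0.02494045,  1.57410628, -0.0115788 ,
        1.13397872, -0.07509223]), 'dq': array([-6.04470671e-04, -3.27678333e-04,  9.67782886e-04,  1.54297099e-03,
        1.10943407e-03,  2.64341340e-05, -9.20434896e-06]), 'joint_efforts': array([ 1.46431194e-03, -6.67862749e+01,  9.85829718e-01, -3.14449668e+01,
       -6.02539815e-02,  4.33138444e-02,  2.06602590e-04]), 'position': array([0.25113241, 0.57175267, 0.2161562 ]), 'ee_rot': array([-6.45351040e-01, -3.07441531e+00,  2.41362377e-03]), 'force': array([-0.34626131,  0.61993172, -0.19995768]), 'ft_torque': array([-0.04053076, -0.01466803,  0.01444169]), 'width': 0.9971435332209018}
scene {'intrinsics': array([[479.66608117,   0.        , 322.50800457],
       [  0.        , 479.66608117, 203.67156907],
       [  0.        ,   0.        ,   1.        ]]), 'distortion': array([-0.07949328,  0.        ,  0.        ,  0.        ,  0.        ]), 'position': array([1.53458659, 0.28552121, 1.51972279]), 'attitude': array([-1.62446391, -2.07684113,  0.71696328])}
0.99600390625
top {'intrinsics': array([[379.32733613,   0.        , 320.43979118],
       [  0.        , 379.32733613, 202.90196039],
       [  0.        ,   0.        ,   1.        ]]), 'distortion': array([-0.0902442,  0.       ,  0.       ,  0.       ,  0.       ]), 'position': array([0.37446048, 0.00464285, 1.52125985]), 'attitude': array([-2.16604295,  2.15289973, -0.07849685])}
0.9960625
```

View pics/scene0.png

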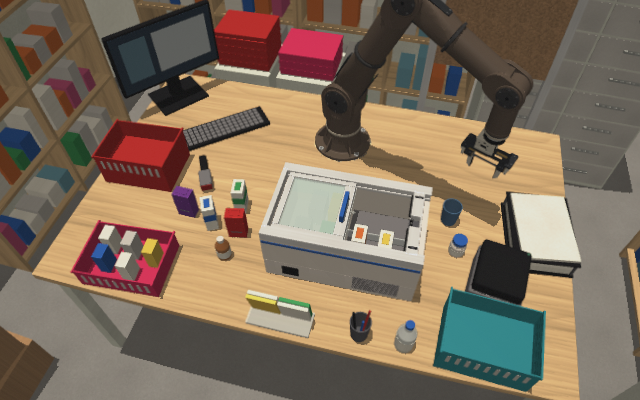

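View pics/top0.png

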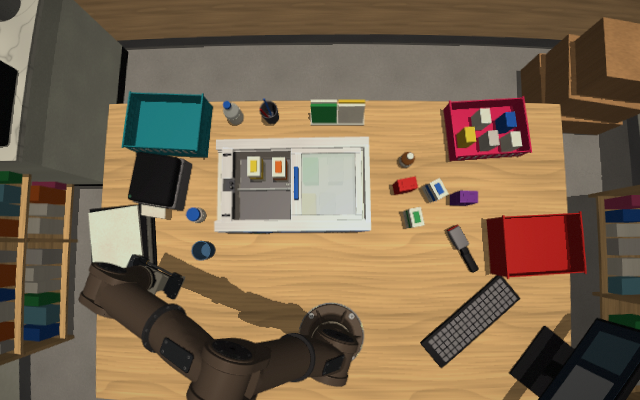

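The top view shows the white carton with the blue band at about (436,189). Things that could be mistaken for it are green-band (415,217), red (405,185) and purple (464,198). There are also tray cartons around (480,130). The cooler is at (293,185), with its front bay at about (260,205) and the lid's blue rail at (296,183).

```bash
cat >> h.py <<'E'
def pose(n):
    p=eyes.camera_params(n); R=cv2.Rodrigues(np.array(p['attitude']))[0]
    return p['intrinsics'],np.array(p['distortion']),R,np.array(p['position'])
def ray(n,uv):
    K,D,R,c=pose(n); q=cv2.undistortPoints(np.array(uv,float).reshape(-1,1,2),K,D).reshape(-1,2)
    return c,np.c_[q,np.ones(len(q))]@R.T
def plane(n,uv,z):
    c,r=ray(n,uv); return c+r*((z-c[2])/r[:,2])[:,None]
def cloud(n,d):
    v,u=np.mgrid[0:400,0:640]; uv=np.c_[u.ravel(),v.ravel()]
    c,r=ray(n,uv); return (c+r*d.reshape(-1,1)).reshape(400,640,3)
def proj(n,P):
    K,D,R,c=pose(n); P=np.array(P,float).reshape(-1,3)
    return cv2.projectPoints(P,cv2.Rodrigues(R.T)[0],-R.T@c,K,D)[0].reshape(-1,2)
E
python3 - <<'E'
from h import *
T=np.load("top0.npz"); im,d=T['im'],T['d']; C=cloud("top",d); np.save("topC.npy",C)
S=np.load("scene0.npz"); CS=cloud("scene",S['d']); np.save("sceneC.npy",CS)
for uv in [(436,189),(415,217),(405,185),(464,198),(407,159),(254,167),(279,168),(296,183),(245,210),(270,210),(330,210),(220,160),(368,160),(330,143),(228,185),(240,340)]:
    print(uv,np.round(C[uv[1],uv[0]],3))
a=im[140:240,380:490]; a=cv2.resize(a,None,fx=5,fy=5,interpolation=cv2.INTER_CUBIC); cv2.imwrite("pics/c1.png",a[:,:,::-1])
a=im[130:240,205:380]; a=cv2.resize(a,None,fx=4.5,fy=4.5,interpolation=cv2.INTER_CUBIC); cv2.imwrite("pics/c2.png",a[:,:,::-1])
E
```

```text
(436, 189) [ 0.565 -0.39   0.124]
(415, 217) [ 0.461 -0.31   0.119]
(405, 185) [ 0.579 -0.273  0.127]
(464, 198) [ 0.532 -0.493  0.128]
(407, 159) [ 0.683 -0.288  0.103]
(254, 167) [0.627 0.271 0.221]
(279, 168) [0.623 0.183 0.225]
(296, 183) [0.562 0.118 0.278]
(245, 210) [0.486 0.329 0.09 ]
(270, 210) [0.486 0.232 0.094]
(330, 210) [0.476 0.005 0.239]
(220, 160) [0.653 0.395 0.218]
(368, 160) [ 0.647 -0.124  0.248]
(330, 143) [0.705 0.006 0.252]
(228, 185) [0.562 0.361 0.225]
(240, 340) [0.159 0.195 0.703]
```

View pics/c1.png

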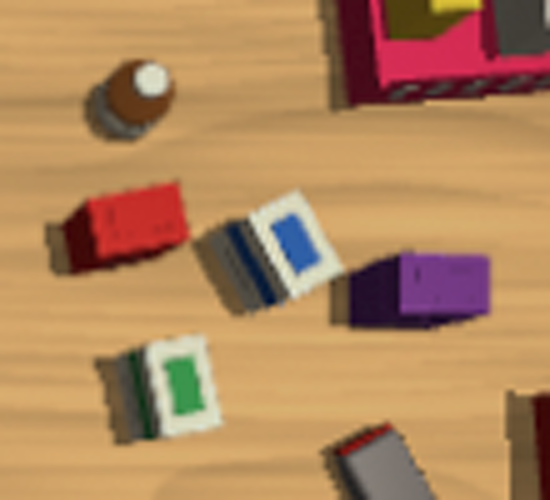

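View pics/c2.png

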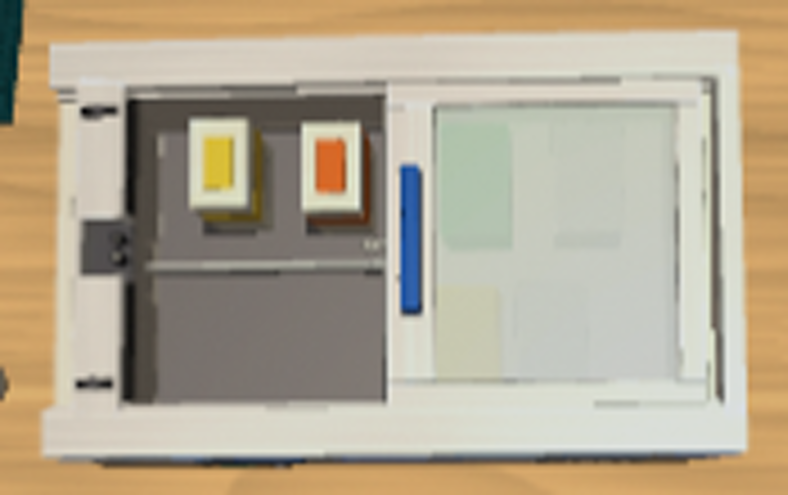

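The crop confirms the choice: blue-band carton with its top centre at crop (297,243), with red to the left, purple to the right and green below.

```bash
python3 - <<'E'
from h import *
T=np.load("top0.npz"); im,d=T['im'],T['d']; C=np.load("topC.npy")
# cooler top
x,y,z=C[...,0],C[...,1],C[...,2]
m=(z>0.238)&(z<0.262)&(x>0.35)&(x<0.8)&(y>-.2)&(y<.47)
m=m.astype(np.uint8)
n,l,st,_=cv2.connectedComponentsWithStats(m); k=1+np.argmax(st[1:,4]); m=(l==k)
v,u=np.nonzero(m); P=plane("top",np.c_[u,v],0.251)[:,:2]
r=cv2.minAreaRect(P.astype(np.float32)); print("cooler rect",r, "medz",np.median(z[m])); print(cv2.boxPoints(r))
cv2.imwrite("pics/m.png",cv2.resize(m.astype(np.uint8)[130:240,205:380]*255,None,fx=4,fy=4,interpolation=0))
hsv=cv2.cvtColor(im,cv2.COLOR_RGB2HSV)
# rail
b=(hsv[...,0]>100)&(hsv[...,0]<125)&(hsv[...,1]>150)&(hsv[...,2]>80)
bb=b&(x>.4)&(x<.75)&(y>.0)&(y<.25)&(z>.255)
v,u=np.nonzero(bb); P=plane("top",np.c_[u,v],0.279)[:,:2]
print("rail",len(u),cv2.minAreaRect(P.astype(np.float32)),P.mean(0),np.median(z[bb]))
# cartons by top height
for nm,c in [("blue",(436,189)),("green",(415,217)),("red",(405,185)),("purple",(464,198)),("stock_y",(254,167)),("stock_o",(279,168))]:
    zt=.22 if 'stock' in nm else .125
    c0=C[c[1],c[0]]
    m=(abs(z-zt)<.02)&(np.hypot(x-c0[0],y-c0[1])<.055)
    v,u=np.nonzero(m); P=plane("top",np.c_[u,v],zt)[:,:2]
    print(nm,len(u),cv2.minAreaRect(P.astype(np.float32)),P.mean(0).round(4),np.median(z[m]))
for nm,c in [("bottle",(407,159))]:
    print(C[c[1],c[0]])
E
```

```text
cooler rect ((0.5645341873168945, 0.1351635605096817), (0.3193938136100769, 0.5291622281074524), 0.8244601488113403) medz 0.24687507864289016
[[ 0.40104675  0.3974194 ]
 [ 0.4086609  -0.13168806]
 [ 0.7280216  -0.12709227]
 [ 0.7204075   0.40201518]]
rail 128 ((0.5638201832771301, 0.11934483051300049), (0.1040475070476532, 0.01002244371920824), 0.8230586051940918) [0.56365693 0.11933466] 0.27868354675141727
blue 241 ((0.5665808320045471, -0.3965057134628296), (0.06694553047418594, 0.05102866142988205), 28.021066665649414) [ 0.567  -0.3969] 0.12546891641234925
green 249 ((0.4627799093723297, -0.3104773163795471), (0.06997574865818024, 0.049573443830013275), 11.398022651672363) [ 0.4623 -0.3109] 0.1254084233890045
red 217 ((0.58432537317276, -0.28105828166007996), (0.04325792193412781, 0.07001066207885742), 11.621785163879395) [ 0.584  -0.2811] 0.12531916110634578
purple 239 ((0.5377123951911926, -0.5055443048477173), (0.04125912860035896, 0.0769781619310379), 0.28665173053741455) [ 0.5374 -0.5069] 0.1250712854821241
stock_y 271 ((0.6397224068641663, 0.27386271953582764), (0.08972367644309998, 0.046225275844335556), 1.5082383155822754) [0.6299 0.2739] 0.2193705921145277
stock_o 263 ((0.625525176525116, 0.17340274155139923), (0.07079696655273438, 0.06742408871650696), 89.96852111816406) [0.6269 0.1851] 0.21973743933870793
[ 0.68262815 -0.28754291  0.10257475]
```

View pics/m.png

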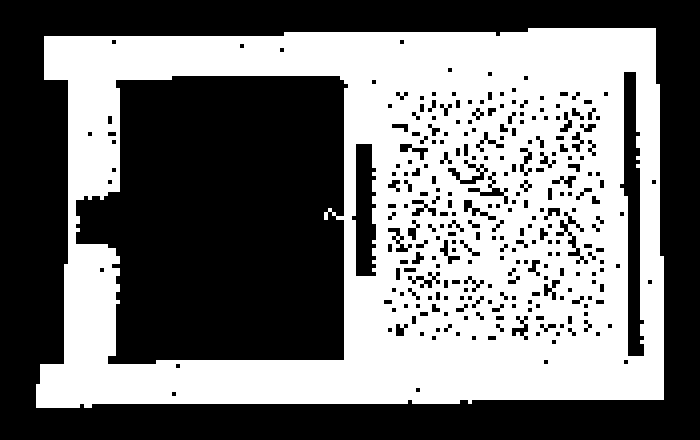

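```bash
python3 - <<'E'
from h import *
T=np.load("top0.npz"); im=T['im']; C=np.load("topC.npy")
f=lambda a,b:(205+(a+.5)/4.5-.5,130+(b+.5)/4.5-.5)
print("divider z.135",plane("top",[f(150,266),f(380,264)],.135).round(3))
print("front wall/floor vis z.095",plane("top",[f(160,402),f(380,402)],.095).round(3), "z.22",plane("top",[f(160,402),f(380,402)],.22).round(3),plane("top",[f(160,402)],.251).round(3))
print("floor left edge",plane("top",[f(155,350)],.095).round(3),"frame inner",plane("top",[f(122,350)],.251).round(3),"lid edge",plane("top",[f(388,350)],.245).round(3),"catch",plane("top",[f(130,245)],.24).round(3))
for r in (195,205,214,216,218,219,220): print(r,C[r,265].round(3))
for c in range(228,246,1): print(c,C[205,c].round(3))
# long-axis angle of blue carton via blue patch & scene view
hsv=cv2.cvtColor(im,cv2.COLOR_RGB2HSV); x,y,z=C[...,0],C[...,1],C[...,2]
w=(abs(z-.125)<.015)&(np.hypot(x-.566,y+.397)<.06)
v,u=np.nonzero(w); P=plane("top",np.c_[u,v],.125)[:,:2]; q=P-P.mean(0); e,V=np.linalg.eigh(q.T@q/len(q)); print(P.mean(0),np.degrees(np.arctan2(V[1,1],V[0,1])),np.sqrt(12*e))
S=np.load("scene0.npz")['im'];CS=np.load("sceneC.npy"); x,y,z=CS[...,0],CS[...,1],CS[...,2]
w=(abs(z-.125)<.012)&(np.hypot(x-.566,y+.397)<.06)
v,u=np.nonzero(w); P=plane("scene",np.c_[u,v],.125)[:,:2]; q=P-P.mean(0); e,V=np.linalg.eigh(q.T@q/len(q)); print(P.mean(0),np.degrees(np.arctan2(V[1,1],V[0,1])),np.sqrt(12*e),cv2.minAreaRect(P.astype(np.float32)))
E
```

```text
divider z.135 [[0.562 0.347 0.135]
 [0.564 0.156 0.135]]
front wall/floor vis z.095 [[0.451 0.345 0.095]
 [0.453 0.159 0.095]] z.22 [[0.445 0.316 0.22 ]
 [0.446 0.145 0.22 ]] [[0.443 0.308 0.251]]
floor left edge [[0.495 0.351 0.095]] frame inner [[0.482 0.338 0.251]] lid edge [[0.484 0.137 0.245]] catch [[0.564 0.337 0.24 ]]
195 [0.543 0.252 0.095]
205 [0.505 0.251 0.096]
214 [0.47  0.25  0.099]
216 [0.463 0.251 0.089]
218 [0.455 0.25  0.097]
219 [0.445 0.228 0.225]
220 [0.44  0.224 0.249]
228 [0.49  0.353 0.247]
229 [0.49  0.348 0.249]
230 [0.49  0.343 0.255]
231 [0.49  0.341 0.25 ]
232 [0.491 0.341 0.239]
233 [0.491 0.336 0.245]
234 [0.491 0.334 0.239]
235 [0.499 0.351 0.155]
236 [0.5   0.35  0.148]
237 [0.502 0.353 0.119]
238 [0.502 0.35  0.118]
239 [0.505 0.352 0.094]
240 [0.504 0.348 0.095]
241 [0.504 0.344 0.095]
242 [0.504 0.339 0.097]
243 [0.504 0.335 0.097]
244 [0.504 0.332 0.096]
245 [0.504 0.328 0.096]
[ 0.56731477 -0.39744542] -149.04090244766198 [0.04910098 0.06759154]
[ 0.57160721 -0.39312624] -151.78971329395483 [0.04309419 0.08005713] ((0.572908341884613, -0.3923798203468323), (0.08351396024227142, 0.043046917766332626), 28.712862014770508)
```

Call:
{"name": "step_arm", "arguments": {"series": [[[0.07,0,0,0.03,-4],[0.07,0,0,0.065,-9],[0.07,0,0,0.1,-14],[0.07,0.002,-0.01,0.135,-19],[0.07,0.01,-0.03,0.16,-24],[0.07,0.02,-0.06,0.18,-30],[0.07,0.03,-0.095,0.185,-36],[0.07,0.042,-0.13,0.185,-42],[0.07,0.054,-0.165,0.185,-48],[0.07,0.065,-0.2,0.185,-54],[0.07,0.077,-0.235,0.185,-60],[0.07,0.088,-0.27,0.185,-66],[0.07,0.1,-0.305,0.185,-72],[0.07,0.111,-0.34,0.185,-78],[0.07,0.122,-0.375,0.185,-84],[0.07,0.134,-0.41,0.185,-90],[0.07,0.145,-0.445,0.185,-96],[0.07,0.157,-0.48,0.185,-102],[0.07,0.168,-0.515,0.185,-108],[0.07,0.18,-0.55,0.185,-114]]]}}

```text
clock: 1.77
position: [0.431, 0.0199, 0.4012]
ee_rot: [-2.931, -1.125, 0.001]
force: [0.9, 0.6, -0.2]
width: 0.76
```

Call:
{"name": "step_arm", "arguments": {"series": [[[0.07,0.011,-0.035,0,-2],[0.07,0.022,-0.07,0,-4],[0.07,0.034,-0.105,0,-6],[0.07,0.046,-0.14,0,-8],[0.07,0.057,-0.175,0,-10],[0.07,0.068,-0.21,0,-12],[0.07,0.08,-0.245,0,-13],[0.07,0.091,-0.28,0,-13],[0.07,0.103,-0.315,-0.01,-13],[0.07,0.114,-0.35,-0.03,-13],[0.07,0.125,-0.385,-0.06,-13],[0.07,0.132,-0.405,-0.09,-13],[0.07,0.136,-0.417,-0.12,-13],[0.07,0.136,-0.417,-0.15,-13],[0.07,0.136,-0.417,-0.18,-13],[0.07,0.136,-0.417,-0.2,-13],[0.07,0.136,-0.417,-0.2,-13]]]}}

```text
clock: 3.18
position: [0.5652, -0.3949, 0.1957]
ee_rot: [-3.034, -0.784, 0.009]
force: [0.3, 0.6, -0.1]
width: 0.76
```

```bash
cat >> h.py <<'E'
def snap(n,tag,box,f):
    im,d=eyes.get_image(n); np.savez(f"{n}{tag}.npz",im=im,d=d)
    a=im[box[1]:box[3],box[0]:box[2]]; a=cv2.resize(a,None,fx=f,fy=f,interpolation=cv2.INTER_CUBIC)
    cv2.imwrite(f"pics/{n}{tag}.png",a[:,:,::-1]); return im,d
E
python3 - <<'E'
from h import *
snap("scene","1",(140,130,300,270),5); s=observe(); print(s['position'],s['ee_rot'],s['clock'],s['joints'].round(2))
E
```

```text
[ 0.56606044 -0.39581979  0.19878271] [-3.03614781 -0.78519247  0.0054796 ] 3.2333 [ 0.07  0.67  0.82  1.45 -0.5   1.25 -0.12]
```

View pics/scene1.png

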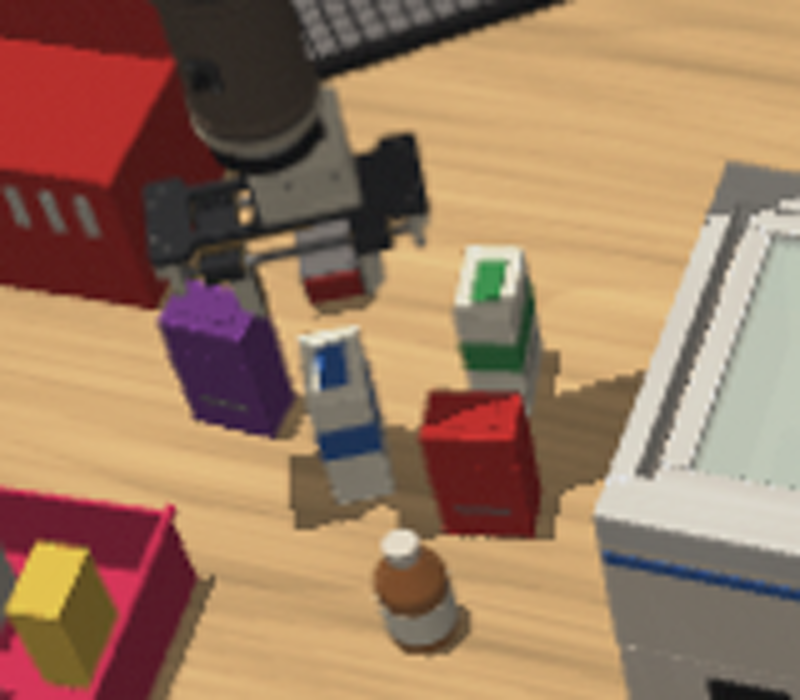

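```bash
python3 - <<'E'
from h import *
s=observe();R=cv2.Rodrigues(s['ee_rot'])[0];p=s['position']
print(R.round(2))
pts=[p,p+R@[0,.035,.014],p+R@[0,-.035,.014],[.567,-.397,.125],p+R@[0,0,-.052]]
print(((proj("scene",pts)-[140,130])*5).round())
E
```

```text
[[ 0.87  0.48 -0.  ]
 [ 0.48 -0.87  0.  ]
 [-0.   -0.01 -1.  ]]
[[311. 299.]
 [267. 321.]
 [363. 301.]
 [328. 363.]
 [296. 252.]]
```

```bash
python3 - <<'E'
from h import *
im,d=snap("top","1",(380,140,490,250),5)
S=np.load("scene1.npz"); a=S['im'][145:215,165:235]; cv2.imwrite("pics/z1.png",cv2.resize(a,None,fx=8,fy=8,interpolation=cv2.INTER_CUBIC)[:,:,::-1])
CS=cloud("scene",S['d'])
# points of gripper low: z .17-.26 near
x,y,z=CS[...,0],CS[...,1],CS[...,2]
m=(z>.15)&(z<.235)&(np.hypot(x-.566,y+.396)<.12)
v,u=np.nonzero(m)
s=observe();R=cv2.Rodrigues(s['ee_rot'])[0];p=s['position']
Q=(CS[m]-p)@R
for i in np.argsort(-Q[:,2])[:40:2]: print(u[i],v[i],(Q[i]*1000).round())
E
```

```text
213 188 [  7. -41.  -3.]
193 191 [ 4. 31. -6.]
193 192 [ 12.  31. -10.]
193 190 [  5.  29. -12.]
191 192 [ 14.  37. -13.]
215 186 [  9. -50. -14.]
192 191 [ 11.  33. -15.]
192 190 [  8.  32. -17.]
191 190 [  9.  35. -19.]
213 186 [ 12. -43. -19.]
212 185 [  7. -40. -20.]
191 191 [ 16.  36. -21.]
216 185 [ 12. -54. -22.]
192 186 [ -5.  30. -23.]
215 185 [ 13. -51. -23.]
214 185 [ 12. -47. -24.]
191 189 [ 11.  34. -26.]
216 184 [ 12. -55. -27.]
212 184 [ 10. -41. -29.]
188 189 [ 12.  44. -30.]
```

View pics/z1.png

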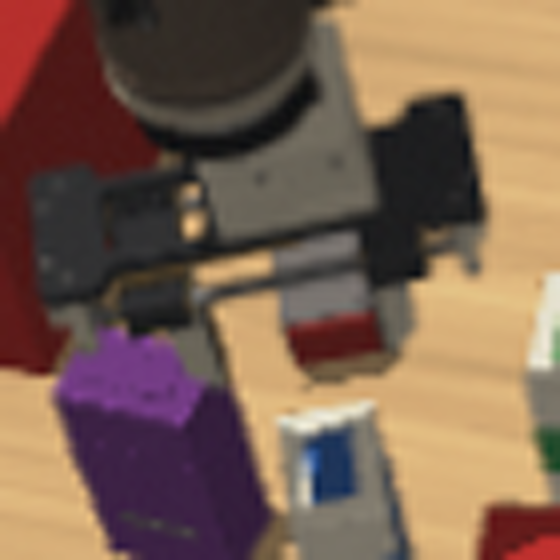

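View pics/top1.png

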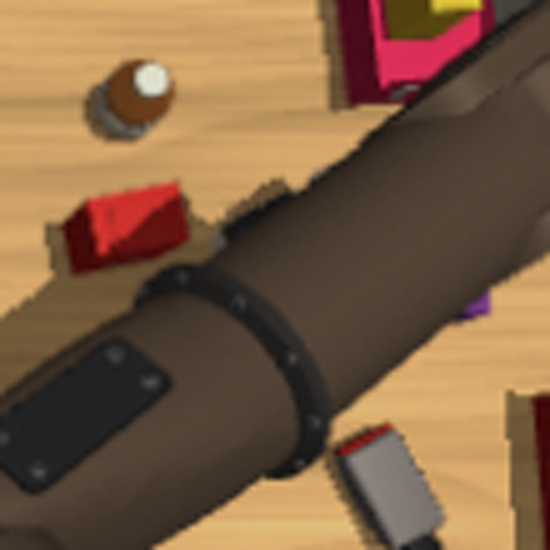

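The scene crop shows the gripper above the blue carton: its fingertips at about (213,190) and (193,194) match the projection, and the carton top is at about (207,200). Descending.

Call:
{"name": "step_arm", "arguments": {"series": [[[0.07,0.002,0.001,-0.015,0],[0.07,0.003,0.001,-0.035,0],[0.07,0.003,0.001,-0.055,0],[0.07,0.003,0.001,-0.075,0],[0.07,0.003,0.001,-0.085,0],[0.07,0.003,0.001,-0.089,0],[0.07,0.003,0.001,-0.089,0],[0.07,0.003,0.001,-0.089,0]]], "squeeze": 15}}

```text
clock: 3.95
position: [0.5704, -0.3965, 0.1134]
ee_rot: [-3.04, -0.786, 0.0]
force: [-1.4, 0.2, -0.2]
width: 0.762
```

Call:
{"name": "step_arm", "arguments": {"series": [[[0.06,0,0,-0.002,0],[0.05,0,0,-0.002,0],[0.045,0,0,-0.002,0],[0.04,0,0,-0.002,0],[0.035,0,0,-0.002,0],[0.03,0,0,-0.002,0],[0.03,0,0,-0.002,0],[0.03,0,0,-0.002,0]]], "squeeze": 15}}

```text
clock: 4.62
position: [0.5705, -0.3967, 0.1118]
ee_rot: [-3.041, -0.786, -0.0]
force: [-0.3, 0.6, 5.1]
width: 0.484
```

```bash
python3 - <<'E'
from h import *
snap("scene","2",(140,130,300,270),5); s=observe(); print(s['position'],s['ee_rot'],s['clock'],s['force'],s['width']*.0918)
E
```

```text
[ 0.5705441  -0.39665436  0.11175037] [-3.04061142e+00 -7.86484573e-01 -8.47641478e-05] 4.6667 [-1.36441436  1.42467278  4.55553572] 0.04441072972621461
```

View pics/scene2.png

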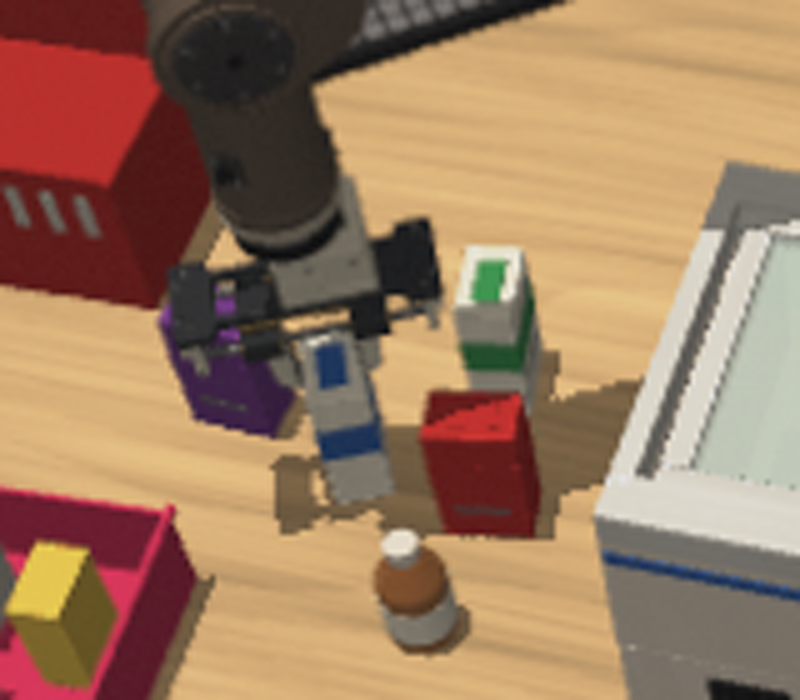

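The scene crop shows the jaws around the carton's top at crop (325,350). The opening is 44.4 mm, so it is held. Lifting.

Call:
{"name": "step_arm", "arguments": {"series": [[[0.03,0,0,0.008,0],[0.03,0,0,0.022,0],[0.03,0,0,0.042,0],[0.03,0,0,0.067,0],[0.03,0,0,0.095,0],[0.03,0,0,0.125,0],[0.03,0,0,0.155,0],[0.03,0,0,0.185,3],[0.03,-0.001,0.01,0.215,7],[0.03,-0.002,0.02,0.245,11],[0.03,-0.004,0.04,0.275,15],[0.03,-0.007,0.065,0.3,19],[0.03,-0.01,0.095,0.315,23],[0.03,-0.013,0.125,0.32,27],[0.03,-0.017,0.16,0.32,31],[0.03,-0.02,0.195,0.32,35],[0.03,-0.024,0.23,0.32,39],[0.03,-0.028,0.265,0.32,43],[0.03,-0.031,0.3,0.32,47],[0.03,-0.035,0.335,0.32,51]]], "squeeze": 15}}

```text
clock: 6.33
position: [0.5346, -0.0607, 0.4328]
ee_rot: [-2.404, -2.022, -0.001]
force: [0.6, 1.1, -1.7]
width: 0.488
```

Call:
{"name": "step_arm", "arguments": {"series": [[[0.03,-0.003,0.033,0,2],[0.03,-0.007,0.066,0,4],[0.03,-0.01,0.1,0,6],[0.03,-0.013,0.133,0,8],[0.03,-0.017,0.166,0,10],[0.03,-0.02,0.2,0,10.7],[0.03,-0.024,0.23,0,10.7],[0.03,-0.027,0.26,0,10.7],[0.03,-0.03,0.285,0,10.7],[0.03,-0.032,0.3,0,10.7],[0.03,-0.032,0.308,0,10.7],[0.03,-0.032,0.311,0,10.7],[0.03,-0.032,0.311,0,10.7],[0.03,-0.032,0.311,0,10.7]]]}}

```text
clock: 7.5
position: [0.5032, 0.2484, 0.4332]
ee_rot: [2.208, 2.234, 0.001]
force: [-0.2, -0.5, -1.6]
width: 0.487
```

```bash
python3 - <<'E'
from h import *
snap("scene","3",(250,100,450,300),3.5); s=observe(); print(s['position'],s['ee_rot'],s['clock'],s['force'],s['width']*.0918)
im,d=snap("top","3",(195,120,395,270),3.9)
E
```

```text
[0.50321144 0.24834192 0.43319114] [2.20798255e+00 2.23424049e+00 7.35722439e-04] 7.55 [-0.10894191  0.80328864 -2.71161148] 0.04436762019838613
```

View pics/scene3.png

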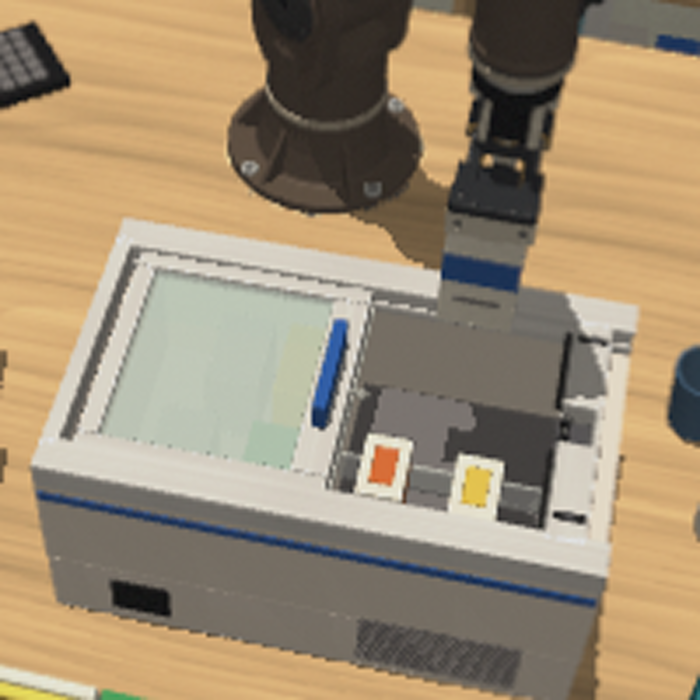

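View pics/top3.png

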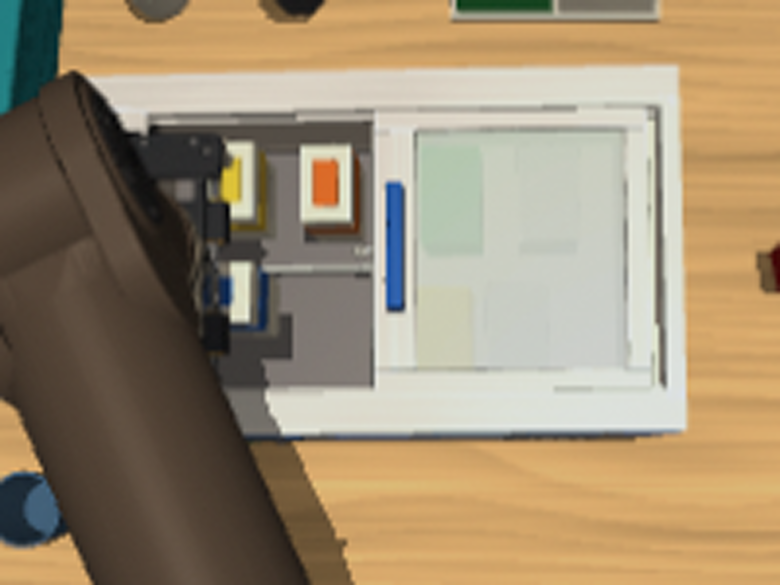

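The carton hangs upright over the front bay: blue band at scene crop (480,270), top crop (240,290). It is clear of the lid strike and the channels, so I'm lowering it.

Call:
{"name": "step_arm", "arguments": {"series": [[[0.03,0,0.001,-0.01,0],[0.03,0,0.001,-0.03,0],[0.03,0,0.001,-0.055,0],[0.03,0,0.001,-0.08,0],[0.03,0,0.001,-0.105,0],[0.03,0,0.001,-0.13,0],[0.03,0,0.001,-0.155,0],[0.03,0,0.001,-0.175,0],[0.03,0,0.001,-0.19,0],[0.03,0,0.001,-0.2,0],[0.03,0,0.001,-0.207,0],[0.03,0,0.001,-0.212,0],[0.03,0,0.001,-0.214,0],[0.03,0,0.001,-0.214,0],[0.03,0,0.001,-0.214,0]]]}}

```text
clock: 8.85
position: [0.5035, 0.2497, 0.2198]
ee_rot: [2.208, 2.234, 0.003]
force: [-0.1, 0.6, -1.6]
width: 0.482
```

Now 2 mm steps until contact.

Call:
{"name": "step_arm", "arguments": {"series": [[[0.03,0,0,-0.002,0],[0.03,0,0,-0.004,0],[0.03,0,0,-0.006,0],[0.03,0,0,-0.008,0],[0.03,0,0,-0.01,0],[0.03,0,0,-0.01,0],[0.03,0,0,-0.01,0]]]}}

```text
clock: 9.43
position: [0.5035, 0.2496, 0.2096]
ee_rot: [2.208, 2.234, 0.002]
force: [0.5, -0.4, -1.5]
width: 0.484
```

Call:
{"name": "step_arm", "arguments": {"series": [[[0.03,0,0,-0.001,0],[0.03,0,0,-0.002,0],[0.03,0,0,-0.003,0],[0.03,0,0,-0.003,0]]]}}

```text
clock: 9.77
position: [0.5035, 0.2498, 0.2067]
ee_rot: [2.208, 2.235, 0.003]
force: [-0.2, 0.3, -0.9]
width: 0.482
```

Call:
{"name": "step_arm", "arguments": {"series": [[[0.03,0,0,-0.0005,0],[0.03,0,0,-0.001,0],[0.03,0,0,-0.001,0]]]}}

```text
clock: 10.02
position: [0.5038, 0.25, 0.2066]
ee_rot: [2.208, 2.235, 0.004]
force: [-2.4, -1.1, 7.1]
width: 0.487
```

Contact with the floor (+7 N). I'm opening gently, then lifting straight up.

Call:
{"name": "step_arm", "arguments": {"series": [[[0.046,0,0,0,0],[0.05,0,0,0,0],[0.055,0,0,0,0],[0.06,0,0,0,0],[0.062,0,0,0,0],[0.062,0,0,0,0],[0.062,0,0,0.005,0],[0.062,0,0,0.015,0],[0.062,0,0,0.03,0],[0.062,0,0,0.055,0],[0.062,0,0,0.085,0],[0.062,0,0,0.115,0],[0.062,0,0,0.145,0],[0.062,0,0,0.17,0],[0.062,0,0,0.18,0],[0.062,0,0,0.18,0]]]}}

```text
clock: 11.35
position: [0.5049, 0.2502, 0.39]
ee_rot: [2.207, 2.234, 0.013]
force: [0.8, -0.4, 1.1]
width: 0.674
```

```bash
python3 - <<'E'
from h import *
snap("scene","4",(250,100,450,300),3.5); s=observe(); print(s['position'],s['ee_rot'],s['clock'],s['force'],s['width']*.0918)
im,d=snap("top","4",(195,120,395,270),3.9)
E
```

```text
[0.50420456 0.25000554 0.38772375] [2.20770291 2.23410857 0.00789772] 11.4 [-0.22536403  0.05464888 -1.09333644] 0.062117039620171274
```

View pics/scene4.png

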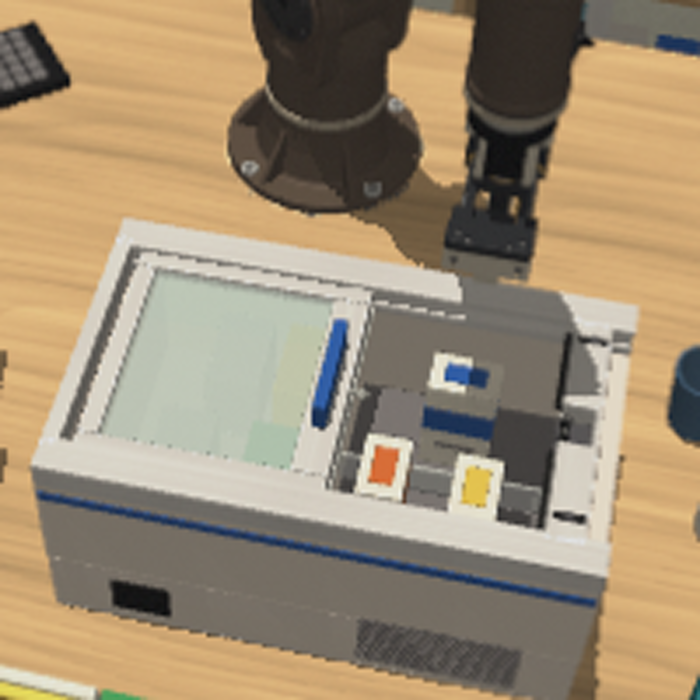

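View pics/top4.png

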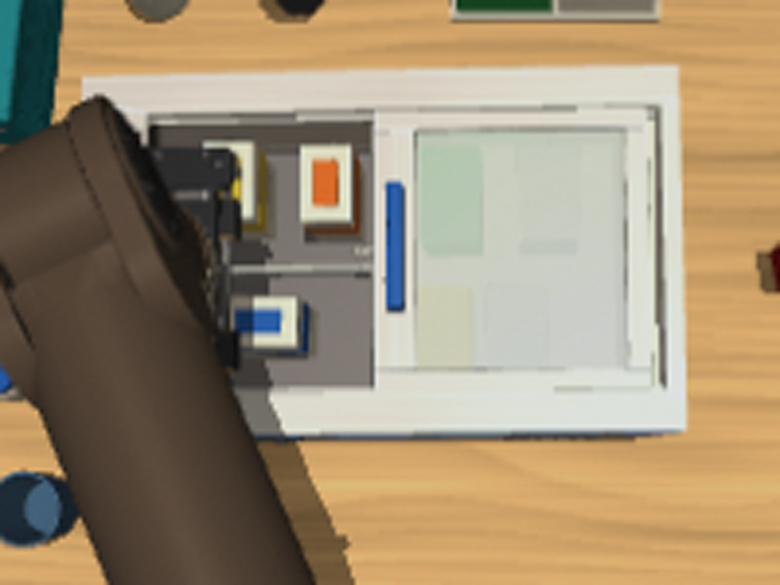

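The carton stands upright in the front bay: scene crop (462,375), top crop (265,322). The lid is still open. Next I move above the rail with the jaws along y.

Call:
{"name": "step_arm", "arguments": {"series": [[[0.045,0.003,-0.007,0,6],[0.045,0.007,-0.016,0,12],[0.045,0.012,-0.026,0,18],[0.045,0.017,-0.037,0,24],[0.045,0.022,-0.048,0,30],[0.045,0.027,-0.059,0,36],[0.045,0.032,-0.07,0,42],[0.045,0.037,-0.081,0,48],[0.045,0.042,-0.092,0,54],[0.045,0.047,-0.103,0,60],[0.045,0.052,-0.114,0,66],[0.045,0.056,-0.122,0,72],[0.045,0.058,-0.128,0,78],[0.045,0.0595,-0.131,0,84],[0.045,0.0595,-0.131,0,90],[0.045,0.0595,-0.131,-0.015,90],[0.045,0.0595,-0.131,-0.035,90],[0.045,0.0595,-0.131,-0.055,90],[0.045,0.0595,-0.131,-0.065,90],[0.045,0.0595,-0.131,-0.065,90]]]}}

```text
clock: 13.12
position: [0.5612, 0.1185, 0.3177]
ee_rot: [0.019, -3.134, 0.0]
force: [0.1, -0.0, -0.1]
width: 0.492
```

```bash
python3 - <<'E'
from h import *
snap("scene","5",(250,100,450,300),3.5); s=observe(); print(s['position'],s['ee_rot'],s['clock'],s['force'],s['width']*.0918,s['joints'].round(2))
R=cv2.Rodrigues(s['ee_rot'])[0]; print(R.round(3))
p=s['position']; print((proj("scene",[p+R@[0,.0225,.014],p+R@[0,-.0225,.014],[.5637,.1193,.279]])-[250,100])*3.5)
E
```

```text
[0.56204608 0.11870644 0.31959981] [ 1.89316779e-02 -3.13617980e+00 -1.20326111e-03] 13.1667 [-0.69470073  0.30072737  0.06635193] 0.044762201396969334 [-0.5   0.29  0.27  1.55 -0.08  1.32  1.36]
[[-1.    -0.012 -0.005]
 [-0.012  1.     0.001]
 [ 0.005  0.001 -1.   ]]
[[349.72339981 344.121317  ]
 [302.39307543 335.48340917]
 [325.18181304 359.05670155]]
```

View pics/scene5.png

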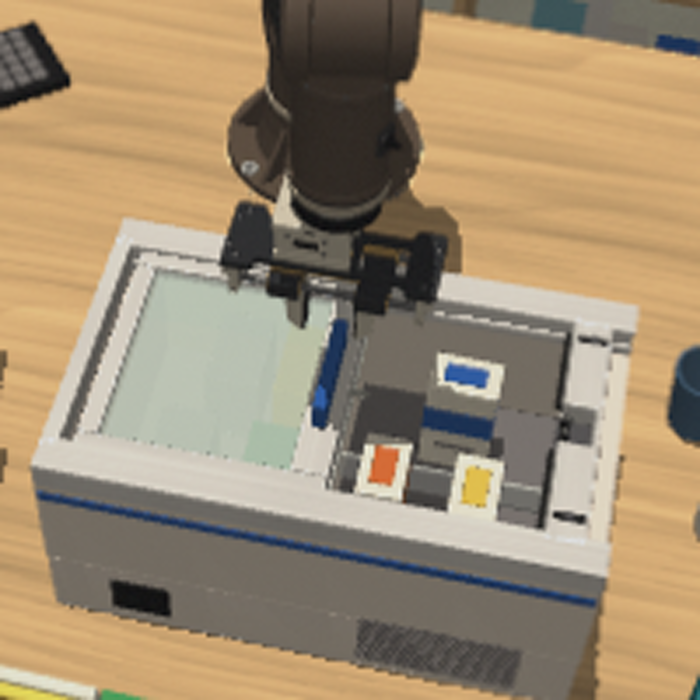

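The fingers straddle the rail: tips at about crop (302,335) and (350,344), rail at (330,370). Descending, then pinching.

Call:
{"name": "step_arm", "arguments": {"series": [[[0.045,0.001,0,-0.01,0],[0.045,0.001,0,-0.022,0],[0.045,0.001,0,-0.034,0],[0.045,0.001,0,-0.043,0],[0.045,0.001,0,-0.047,0],[0.045,0.001,0,-0.047,0],[0.045,0.001,0,-0.047,0]]], "squeeze": 20}}

```text
clock: 13.75
position: [0.5633, 0.1187, 0.273]
ee_rot: [0.019, -3.137, -0.001]
force: [-0.6, -1.1, 0.4]
width: 0.49
```

Call:
{"name": "step_arm", "arguments": {"series": [[[0.035,0,0,0,0],[0.028,0,0,0,0],[0.022,0,0,0,0],[0.017,0,0,0,0],[0.014,0,0,0,0],[0.01,0,0,0,0],[0.008,0,0,0,0],[0.008,0,0,0,0]]], "squeeze": 20}}

```text
clock: 14.42
position: [0.5633, 0.1187, 0.2729]
ee_rot: [0.019, -3.137, -0.001]
force: [-0.5, -0.1, -0.2]
width: 0.089
```

```bash
python3 - <<'E'
from h import *
im,d=snap("scene","6",(290,150,390,240),7)
print(observe()['width']*.0918)
snap("top","6",(255,130,355,230),6)
E
```

```text
0.008226763099094567
```

View pics/scene6.png

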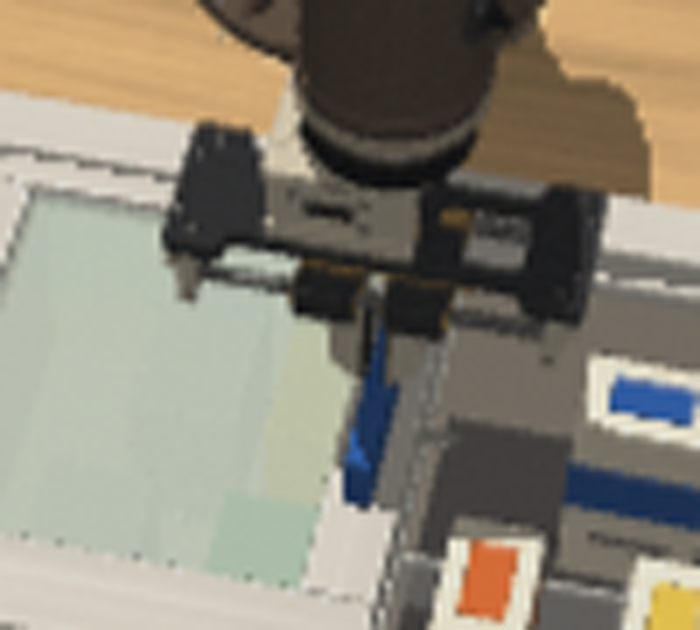

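View pics/top6.png

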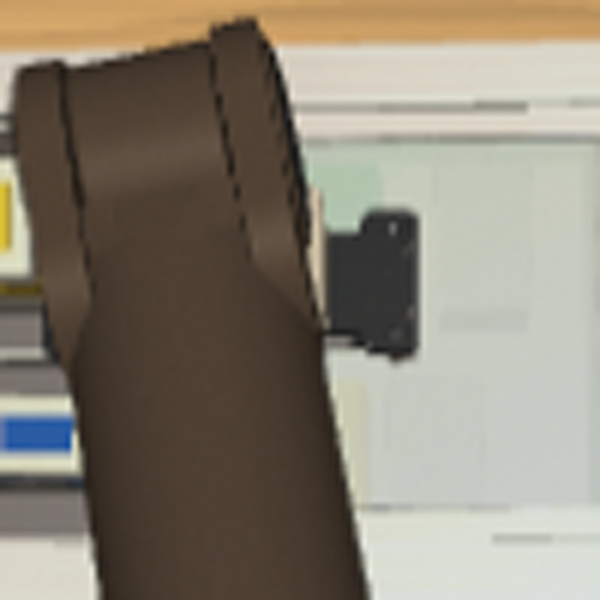

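The fingers sit either side of the rail at crop (365,380), but the opening reached the commanded 8 mm. I'll close further to see whether the rail is really held.

Call:
{"name": "step_arm", "arguments": {"series": [[[0.004,0,0,0,0],[0,0,0,0,0],[0,0,0,0,0],[0,0,0,0,0]]], "squeeze": 20}}

```text
clock: 14.85
position: [0.5633, 0.1187, 0.273]
ee_rot: [0.019, -3.137, -0.001]
force: [-0.1, 0.2, 0.3]
width: 0.007
```

```bash
python3 - <<'E'
from h import *
im,d=snap("scene","7",(310,170,380,230),11)
C=cloud("scene",d); hsv=cv2.cvtColor(im,cv2.COLOR_RGB2HSV)
b=(hsv[...,0]>100)&(hsv[...,0]<125)&(hsv[...,1]>150)
x,y,z=C[...,0],C[...,1],C[...,2]
b&=(y>.05)&(y<.17)&(x>.4)&(x<.75)
for v in range(195,230,2):
    u=np.nonzero(b[v])[0]
    if len(u): print(v,u.min(),u.max(),C[v,u].mean(0).round(3),C[v,u].max(0).round(3))
s=observe();R=cv2.Rodrigues(s['ee_rot'])[0];p=s['position']
print(p,(proj("scene",[p+R@[0,0,.014],p])-[310,170])*11)
c=proj("scene",[p+R@[0,0,.014]])[0].round().astype(int);print(c)
print(C[c[1]-6:c[1]+4,c[0]].round(3))
E
```

```text
205 342 346 [0.572 0.124 0.278] [0.579 0.13  0.285]
207 342 345 [0.58  0.125 0.277] [0.582 0.13  0.279]
209 341 345 [0.589 0.125 0.278] [0.594 0.13  0.284]
211 341 344 [0.597 0.125 0.277] [0.598 0.13  0.279]
213 340 344 [0.606 0.126 0.278] [0.61  0.131 0.283]
215 340 343 [0.615 0.126 0.279] [0.617 0.131 0.282]
217 340 343 [0.617 0.127 0.272] [0.619 0.131 0.273]
219 339 342 [0.619 0.124 0.262] [0.62  0.129 0.265]
221 340 342 [0.618 0.126 0.251] [0.62  0.129 0.253]
[0.56330209 0.11873488 0.27292617] [[358.11512939 398.05422207]
 [359.70906705 369.62748405]]
[343 206]
[[0.573 0.121 0.304]
 [0.568 0.12  0.293]
 [0.572 0.121 0.292]
 [0.571 0.121 0.286]
 [0.569 0.121 0.278]
 [0.572 0.121 0.277]
 [0.575 0.122 0.276]
 [0.579 0.123 0.275]
 [0.589 0.125 0.283]
 [0.59  0.125 0.28 ]]
```

View pics/scene7.png

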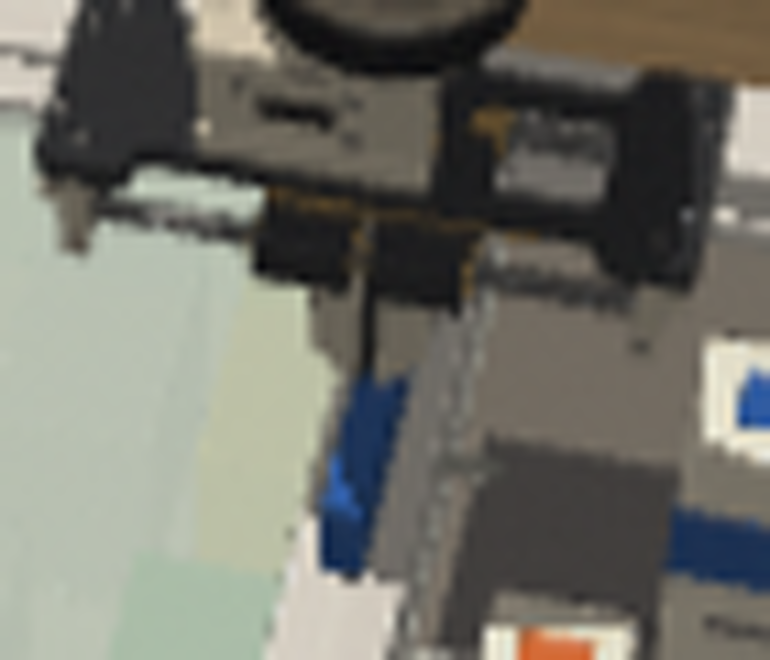

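```bash
python3 - <<'E'
from h import *
S=np.load("scene7.npz"); d=S['d'];im=S['im']; C=cloud("scene",d)
for u in (339,340,341,346,347,348):
    print(u,[(v,*(C[v,u]*1000).round().astype(int),im[v,u].tolist()) for v in range(198,208)])
s=observe(); print(s['joints'].round(4), s['force'])
for t in ("1","2","3","5"):
    pass
E
```

```text
339 [(198, np.int64(572), np.int64(107), np.int64(309), [103, 98, 87]), (199, np.int64(572), np.int64(107), np.int64(304), [103, 98, 86]), (200, np.int64(576), np.int64(108), np.int64(305), [103, 98, 87]), (201, np.int64(575), np.int64(108), np.int64(297), [104, 98, 87]), (202, np.int64(538), np.int64(101), np.int64(246), [158, 159, 138]), (203, np.int64(544), np.int64(103), np.int64(248), [185, 188, 162]), (204, np.int64(546), np.int64(103), np.int64(245), [189, 193, 166]), (205, np.int64(546), np.int64(103), np.int64(239), [188, 192, 166]), (206, np.int64(552), np.int64(105), np.int64(242), [188, 192, 166]), (207, np.int64(554), np.int64(105), np.int64(239), [166, 170, 148])]
340 [(198, np.int64(574), np.int64(111), np.int64(313), [103, 98, 87]), (199, np.int64(575), np.int64(111), np.int64(309), [104, 98, 87]), (200, np.int64(574), np.int64(111), np.int64(303), [104, 99, 88]), (201, np.int64(573), np.int64(111), np.int64(296), [103, 98, 86]), (202, np.int64(566), np.int64(110), np.int64(282), [104, 99, 87]), (203, np.int64(535), np.int64(104), np.int64(237), [136, 135, 118]), (204
[... 2374 characters left out ...]
t64(575), np.int64(137), np.int64(317), [103, 99, 87]), (200, np.int64(579), np.int64(138), np.int64(317), [107, 102, 90]), (201, np.int64(573), np.int64(137), np.int64(304), [105, 100, 90]), (202, np.int64(575), np.int64(138), np.int64(302), [107, 102, 91]), (203, np.int64(532), np.int64(132), np.int64(242), [110, 107, 100]), (204, np.int64(540), np.int64(133), np.int64(246), [110, 107, 101]), (205, np.int64(545), np.int64(134), np.int64(248), [110, 107, 101]), (206, np.int64(547), np.int64(134), np.int64(244), [111, 107, 102]), (207, np.int64(552), np.int64(136), np.int64(246), [110, 107, 102])]
[-0.4945  0.316   0.2635  1.6254 -0.0885  1.2164  1.3705] [ 0.66646852 -0.66681824 -0.17979024]
```

The closed fingers are empty. The depth image puts the tips at z of about 0.285, just above the rail top at 0.279. I'll reopen, go down in small force-checked steps and pinch again.

Call:
{"name": "step_arm", "arguments": {"series": [[[0.01,0,0,0,0],[0.02,0,0,0,0],[0.03,0,0,0,0],[0.04,0,0,0,0],[0.045,0,0,0,0],[0.045,0,0,0,0],[0.045,0,0.002,-0.002,0],[0.045,0,0.002,-0.004,0],[0.045,0,0.002,-0.006,0],[0.045,0,0.002,-0.008,0],[0.045,0,0.002,-0.01,0],[0.045,0,0.002,-0.01,0]]]}}

```text
clock: 15.9
position: [0.563, 0.1206, 0.2624]
ee_rot: [0.019, -3.136, -0.001]
force: [-0.4, 0.5, 0.8]
width: 0.49
```

```bash
python3 - <<'E'
from h import *
im,d=snap("scene","8",(310,170,380,230),11)
s=observe();R=cv2.Rodrigues(s['ee_rot'])[0];p=s['position'];print(p,s['force'],s['width']*.0918)
e=.0225
print((proj("scene",[p+R@[x,y,.014] for x in (-.0095,.0095) for y in (e,-e)])-[310,170])*11)
E
```

```text
[0.5631418  0.12062702 0.26264089] [ 0.10367018  0.1844681  -0.33564155] 0.045052938991831964
[[429.44804826 457.34764853]
 [284.27350054 430.26842548]
 [441.59324559 408.92674321]
 [297.39755523 382.21689195]]
```

View pics/scene8.png

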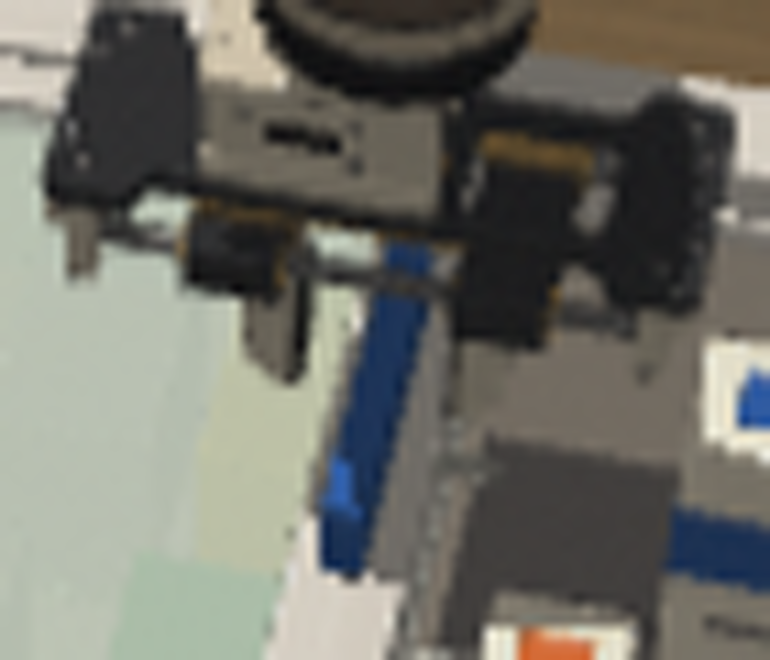

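The left fingertip shows at crop (300,375) against a projected (284,430), so the tips stand about 20 mm higher than the TCP figures say. I'll go down another 10 mm, force-checked.

Call:
{"name": "step_arm", "arguments": {"series": [[[0.045,0,0,-0.003,0],[0.045,0,0,-0.005,0],[0.045,0,0,-0.007,0],[0.045,0,0,-0.009,0],[0.045,0,0,-0.009,0]]]}}

```text
clock: 16.37
position: [0.5629, 0.1206, 0.2531]
ee_rot: [0.019, -3.135, -0.001]
force: [-0.6, -0.3, -0.6]
width: 0.489
```

Call:
{"name": "step_arm", "arguments": {"series": [[[0.035,0,0,0,0],[0.028,0,0,0,0],[0.022,0,0,0,0],[0.017,0,0,0,0],[0.014,0,0,0,0],[0.01,0,0,0,0],[0.008,0,0,0,0],[0.008,0,0,0,0]]], "squeeze": 20}}

```text
clock: 17.03
position: [0.563, 0.1207, 0.2532]
ee_rot: [0.019, -3.136, -0.001]
force: [-0.7, 0.3, 1.4]
width: 0.145
```

The rail is now pinched at 13.3 mm. I'm sliding it along the cooler's y for the first 160 mm.

Call:
{"name": "step_arm", "arguments": {"series": [[[0.008,0,0.003,0,0],[0.008,0,0.009,0,0],[0.008,0,0.018,0,0],[0.008,0,0.028,0,0],[0.008,-0.001,0.038,0,0],[0.008,-0.001,0.048,0,0],[0.008,-0.001,0.058,0,0],[0.008,-0.001,0.068,0,0],[0.008,-0.001,0.078,0,0],[0.008,-0.001,0.088,0,0],[0.008,-0.001,0.098,0,0],[0.008,-0.002,0.108,0,0],[0.008,-0.002,0.118,0,0],[0.008,-0.002,0.128,0,0],[0.008,-0.002,0.138,0,0],[0.008,-0.002,0.146,0,0],[0.008,-0.002,0.153,0,0],[0.008,-0.002,0.158,0,0],[0.008,-0.002,0.16,0,0],[0.008,-0.002,0.16,0,0]]], "squeeze": 20}}

```text
clock: 18.7
position: [0.5608, 0.282, 0.2532]
ee_rot: [0.021, -3.136, -0.002]
force: [-1.1, -1.3, 0.9]
width: 0.147
```

```bash
python3 - <<'E'
from h import *
im,d=snap("scene","9",(250,140,450,290),3.9)
s=observe();p=s['position'];print(s['clock'],p,s['force'],s['ft_torque'],s['width']*.0918)
snap("top","9",(195,120,395,270),3.9)
E
```

```text
18.75 [0.56079182 0.28194341 0.25322038] [ 0.43782244 -0.26402532  2.25255456] [-0.17374643 -0.1095288  -0.01219707] 0.01364435715745881
```

View pics/scene9.png

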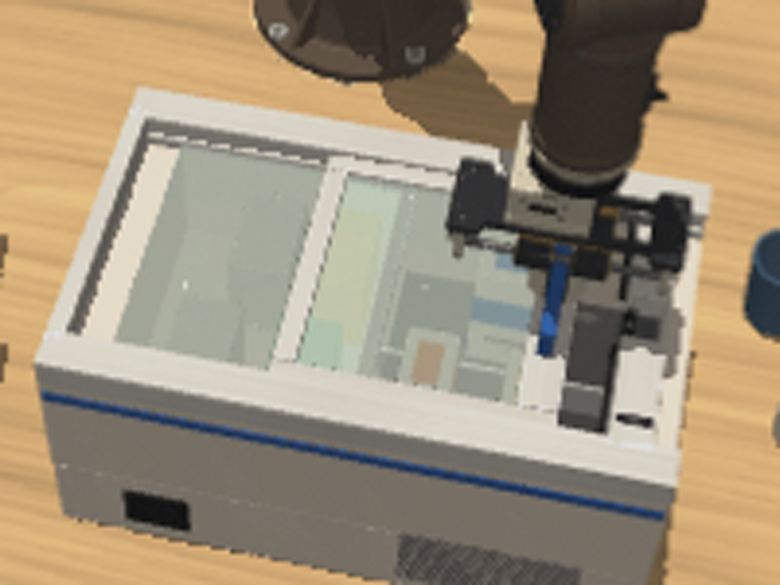

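View pics/top9.png

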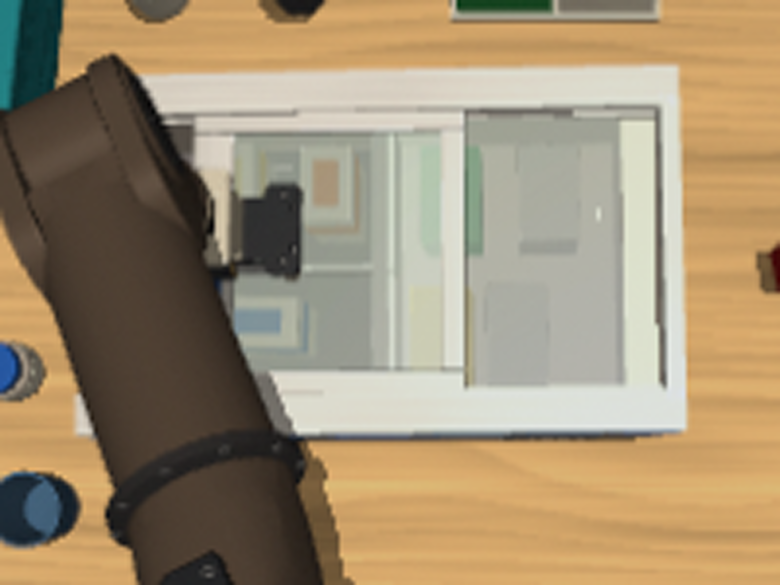

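The lid moved with the rail, with its edge at about scene crop (545,380). Roughly 35 mm remains to the frame at (610,370). I'm easing on.

Call:
{"name": "step_arm", "arguments": {"series": [[[0.008,0,0.003,0,0],[0.008,0,0.006,0,0],[0.008,0,0.009,0,0],[0.008,0,0.012,0,0],[0.008,0,0.014,0,0],[0.008,0,0.016,0,0],[0.008,0,0.016,0,0]]], "squeeze": 25}}

```text
clock: 19.38
position: [0.5609, 0.2976, 0.2532]
ee_rot: [0.02, -3.136, -0.002]
force: [0.7, -4.7, 1.8]
width: 0.15
```

Call:
{"name": "step_arm", "arguments": {"series": [[[0.008,0,0.001,0,0],[0.008,0,0.002,0,0],[0.008,0,0.003,0,0],[0.008,0,0.004,0,0],[0.008,0,0.004,0,0]]]}}

```text
clock: 19.8
position: [0.561, 0.301, 0.2533]
ee_rot: [0.019, -3.136, -0.001]
force: [0.2, -4.1, 1.6]
width: 0.154
```

Call:
{"name": "step_arm", "arguments": {"series": [[[0.008,0,0.001,0,0],[0.008,0,0.002,0,0],[0.008,0,0.003,0,0],[0.008,0,0.003,0,0]]]}}

```text
clock: 20.13
position: [0.5611, 0.3034, 0.2532]
ee_rot: [0.017, -3.135, -0.0]
force: [0.7, -4.6, 2.1]
width: 0.148
```

Call:
{"name": "step_arm", "arguments": {"series": [[[0.008,0,0.001,0,0],[0.008,0,0.002,0,0],[0.008,0,0.002,0,0]]]}}

```text
clock: 20.38
position: [0.5611, 0.3049, 0.2532]
ee_rot: [0.016, -3.135, 0.001]
force: [0.2, -4.8, 2.4]
width: 0.147
```

Call:
{"name": "step_arm", "arguments": {"series": [[[0.008,0,0.001,0,0],[0.008,0,0.002,0,0],[0.008,0,0.002,0,0]]]}}

```text
clock: 20.63
position: [0.5611, 0.306, 0.2532]
ee_rot: [0.015, -3.135, 0.002]
force: [0.2, -6.5, 3.2]
width: 0.145
```

Call:
{"name": "step_arm", "arguments": {"series": [[[0.008,0,0.001,0,0],[0.008,0,0.002,0,0],[0.008,0,0.002,0,0]]]}}

```text
clock: 20.88
position: [0.561, 0.3067, 0.2532]
ee_rot: [0.013, -3.134, 0.005]
force: [-2.3, -7.1, 3.5]
width: 0.15
```

The rollers are starting to part and the force is rising. I'm pushing on in small increments.

Call:
{"name": "step_arm", "arguments": {"series": [[[0.008,0,0.001,0,0],[0.008,0,0.002,0,0],[0.008,0,0.003,0,0],[0.008,0,0.003,0,0]]], "squeeze": 35}}

```text
clock: 21.22
position: [0.5608, 0.3081, 0.2532]
ee_rot: [0.011, -3.133, 0.008]
force: [-2.7, -7.5, 5.3]
width: 0.145
```

Call:
{"name": "step_arm", "arguments": {"series": [[[0.008,0,0.001,0,0],[0.008,0,0.002,0,0],[0.008,0,0.003,0,0],[0.008,0,0.003,0,0]]]}}

```text
clock: 21.55
position: [0.5605, 0.3093, 0.2532]
ee_rot: [0.009, -3.132, 0.011]
force: [-3.3, -8.8, 5.0]
width: 0.151
```

Call:
{"name": "step_arm", "arguments": {"series": [[[0.008,0,0.001,0,0],[0.008,-0.0005,0.002,0.0005,0],[0.008,-0.0005,0.003,0.0005,0],[0.008,-0.0005,0.004,0.0005,0],[0.008,-0.0005,0.004,0.0005,0]]]}}

```text
clock: 21.97
position: [0.5599, 0.311, 0.2533]
ee_rot: [0.006, -3.13, 0.016]
force: [-1.8, -10.3, 1.8]
width: 0.15
```

```bash
python3 - <<'E'
from h import *
im,d=snap("scene","10",(370,160,450,270),6)
s=observe();p=s['position'];print(s['clock'],p,s['force'],s['ft_torque'],s['width']*.0918,cv2.Rodrigues(s['ee_rot'])[0].round(3))
E
```

```text
22.0167 [0.55987535 0.3110111  0.25326023] [-1.57706518 -9.60025346  2.05513482] [-1.7863668   0.14206741  0.08992783] 0.013742802799938673 [[-1.    -0.004 -0.011]
 [-0.004  1.    -0.01 ]
 [ 0.011 -0.01  -1.   ]]
```

View pics/scene10.png

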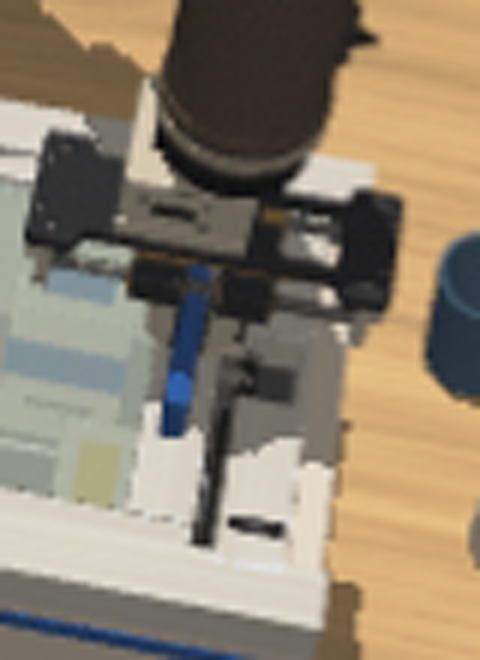

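The gap between the lid edge at crop (195,480) and the frame at (220,480) is now about 8–10 mm. Force is 10 N and the rollers are being parted.

Call:
{"name": "step_arm", "arguments": {"series": [[[0.008,0,0.001,0,0.2],[0.008,0,0.002,0,0.4],[0.008,0,0.003,0,0.4],[0.008,0,0.004,0,0.4],[0.008,0,0.004,0,0.4]]]}}

```text
clock: 22.43
position: [0.56, 0.3116, 0.2533]
ee_rot: [0.012, -3.129, 0.023]
force: [-3.0, -12.8, 5.4]
width: 0.147
```

Call:
{"name": "step_arm", "arguments": {"series": [[[0.008,0,0.001,0,0],[0.008,0,0.002,0,0],[0.008,0,0.003,0,0],[0.008,0,0.003,0,0]]]}}

```text
clock: 22.77
position: [0.5599, 0.3116, 0.2533]
ee_rot: [0.009, -3.128, 0.028]
force: [-3.1, -12.7, 5.9]
width: 0.15
```

Not through yet at 12.7 N, and the window is 8–15 N. I'll use a slightly larger lead.

Call:
{"name": "step_arm", "arguments": {"series": [[[0.008,0,0.001,0,0],[0.008,0,0.002,0,0],[0.008,0,0.003,0,0],[0.008,0,0.004,0,0],[0.008,0,0.005,0,0],[0.008,0,0.005,0,0],[0.008,0,0.005,0,0]]]}}

```text
clock: 23.35
position: [0.5602, 0.3125, 0.2533]
ee_rot: [0.003, -3.127, 0.036]
force: [-3.0, -14.8, 6.0]
width: 0.149
```

Call:
{"name": "step_arm", "arguments": {"series": [[[0.008,0,0.002,0,0],[0.008,0,0.004,0,0],[0.008,0,0.005,0,0],[0.008,0,0.005,0,0],[0.008,0,0.005,0,0]]]}}

```text
clock: 23.77
position: [0.5604, 0.3137, 0.2533]
ee_rot: [-0.001, -3.125, 0.043]
force: [-2.9, -14.6, 5.6]
width: 0.154
```

```bash
python3 - <<'E'
from h import *
im,d=snap("scene","11",(370,160,450,270),6)
s=observe();p=s['position'];print(s['clock'],p,s['force'],s['ft_torque'],s['width']*.0918,cv2.Rodrigues(s['ee_rot'])[0].round(3))
E
```

```text
23.8167 [0.56036776 0.31374883 0.25331978] [ -2.99463908 -12.72844844   5.09714928] [-2.61671816  0.40220063  0.20334623] 0.013598765146499056 [[-1.     0.001 -0.016]
 [ 0.001  1.    -0.028]
 [ 0.016 -0.028 -0.999]]
```

View pics/scene11.png

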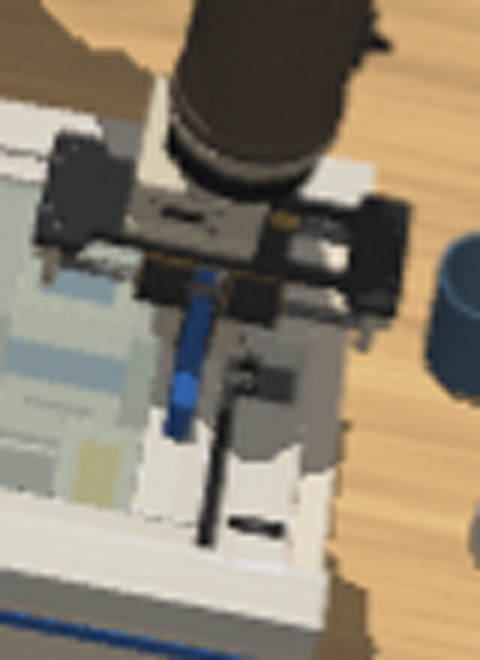

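The gap is narrowing (lid edge at about crop (205,490), frame at (220,490)). It is still moving at about 13–15 N, so I'll continue.

Call:
{"name": "step_arm", "arguments": {"series": [[[0.008,0,0.002,0,0],[0.008,0,0.004,0,0],[0.008,0,0.005,0,0],[0.008,0,0.005,0,0]]]}}

```text
clock: 24.15
position: [0.5604, 0.3165, 0.2533]
ee_rot: [-0.004, -3.125, 0.047]
force: [-1.6, -8.9, 2.3]
width: 0.15
```

The force dropped to 9 N with a 2.8 mm advance, so the strike is through the rollers. Now the last millimetres against the seal.

Call:
{"name": "step_arm", "arguments": {"series": [[[0.008,0,0.001,0,0],[0.008,0,0.002,0,0],[0.008,0,0.002,0,0]]]}}

```text
clock: 24.4
position: [0.5603, 0.3179, 0.2533]
ee_rot: [-0.005, -3.124, 0.048]
force: [-1.1, -5.9, 2.8]
width: 0.15
```

Call:
{"name": "step_arm", "arguments": {"series": [[[0.008,0,0.001,0,0],[0.008,0,0.002,0,0],[0.008,0,0.002,0,0]]]}}

```text
clock: 24.65
position: [0.5603, 0.3202, 0.2533]
ee_rot: [-0.005, -3.124, 0.047]
force: [0.4, -3.4, 0.6]
width: 0.148
```

Call:
{"name": "step_arm", "arguments": {"series": [[[0.008,0,0.001,0,0],[0.008,0,0.001,0,0],[0.008,0,0.001,0,0]]]}}

```text
clock: 24.9
position: [0.5604, 0.3209, 0.2533]
ee_rot: [-0.005, -3.124, 0.048]
force: [0.7, -6.1, 2.0]
width: 0.149
```

Call:
{"name": "step_arm", "arguments": {"series": [[[0.008,0,0.001,0,0],[0.008,0,0.0015,0,0],[0.008,0,0.0015,0,0]]]}}

```text
clock: 25.15
position: [0.5604, 0.3209, 0.2533]
ee_rot: [-0.007, -3.124, 0.051]
force: [-1.6, -8.6, 4.0]
width: 0.147
```

Call:
{"name": "step_arm", "arguments": {"series": [[[0.008,0,0.001,0,0],[0.008,0,0.002,0,0],[0.008,0,0.003,0,0],[0.008,0,0.003,0,0]]]}}

```text
clock: 25.48
position: [0.5604, 0.321, 0.2533]
ee_rot: [-0.01, -3.122, 0.057]
force: [-2.0, -12.5, 5.1]
width: 0.145
```

```bash
python3 - <<'E'
from h import *
im,d=snap("scene","12",(370,160,450,270),6)
s=observe();p=s['position'];print(s['clock'],p,s['force'],s['width']*.0918)
E
```

```text
25.5333 [0.56041445 0.32096697 0.25326118] [ -2.50713333 -12.20767587   5.17504262] 0.013569462142414793
```

View pics/scene12.png

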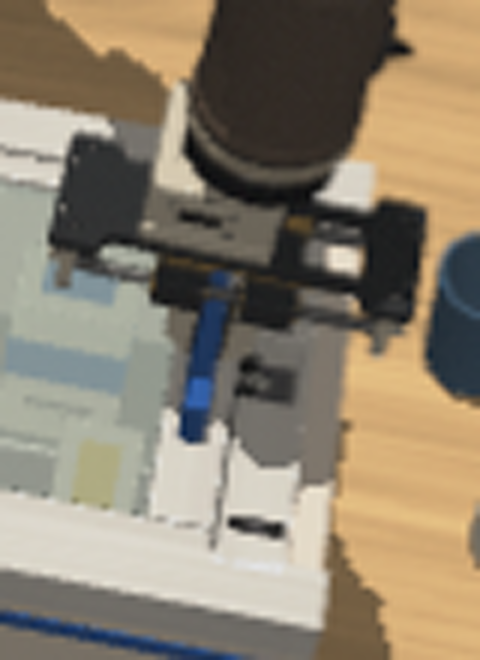

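The gap is closed: only a thin line remains at crop (215,490), and 12.5 N gives no further movement. I'm relaxing the push, opening the fingers and going up.

Call:
{"name": "step_arm", "arguments": {"series": [[[0.008,0,0,0,0],[0.014,0,0,0,0],[0.02,0,0,0,0],[0.026,0,0,0,0],[0.032,0,0,0,0],[0.032,0,0,0,0],[0.032,0,0,0.005,0],[0.032,0,0,0.015,0],[0.032,0,0,0.03,0],[0.032,0,0,0.05,0],[0.032,0,0,0.075,0],[0.032,0,0,0.105,0],[0.032,0,0,0.135,0],[0.032,0,0,0.165,0],[0.032,-0.02,0,0.185,0],[0.032,-0.05,0,0.2,0],[0.032,-0.08,0,0.2,0],[0.032,-0.11,0,0.2,0],[0.032,-0.13,0,0.2,0],[0.032,-0.13,0,0.2,0]]]}}

```text
clock: 27.2
position: [0.4267, 0.3221, 0.4558]
ee_rot: [-0.003, -3.123, 0.051]
force: [0.1, 0.2, 0.7]
width: 0.35
```

```bash
python3 - <<'E'
from h import *
im,d=snap("scene","13",(250,100,450,300),3.5)
s=observe();p=s['position'];print(s['clock'],p,s['force'],s['width']*.0918)
a=im[170:270,370:450]; cv2.imwrite("pics/s13z.png",cv2.resize(a,None,fx=6,fy=6,interpolation=cv2.INTER_CUBIC)[:,:,::-1])
im,d=snap("top","13",(195,120,395,270),3.9)
E
```

```text
27.25 [0.42873267 0.32153506 0.45530422] [ 0.4930131  -0.57373881  0.02478551] 0.03195842937881553
```

View pics/scene13.png

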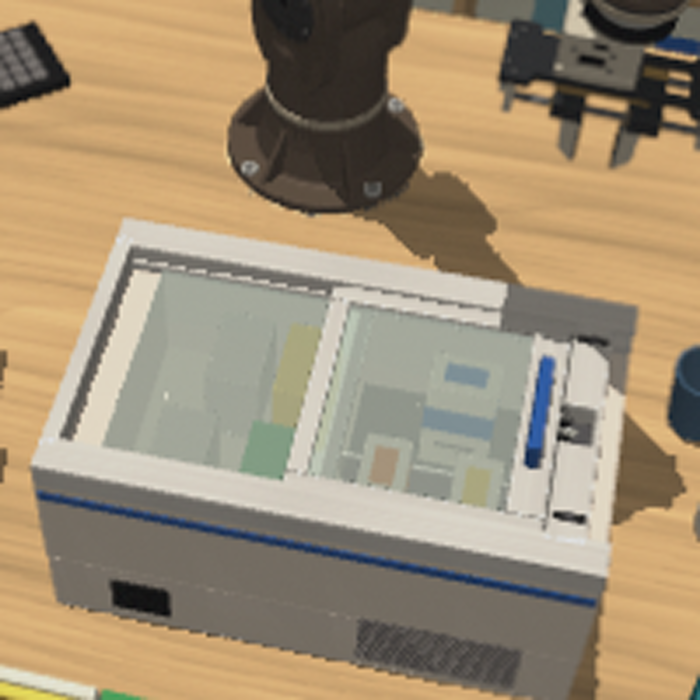

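View pics/s13z.png

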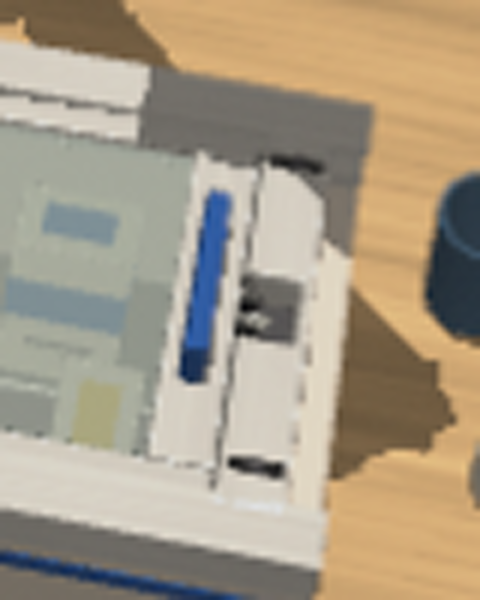

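View pics/top13.png

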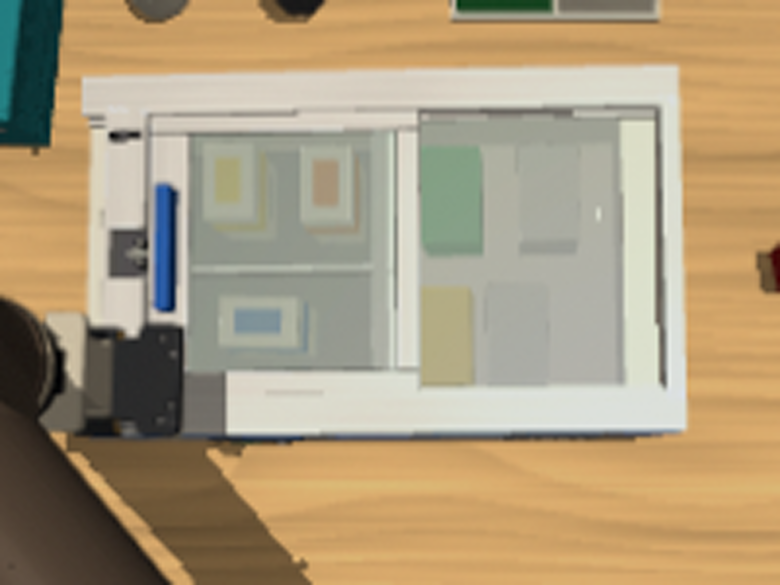

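```bash
python3 - <<'E'
from h import *
def rail(n,im,d):
    C=cloud(n,d); hsv=cv2.cvtColor(im,cv2.COLOR_RGB2HSV); x,y,z=C[...,0],C[...,1],C[...,2]
    b=(hsv[...,0]>100)&(hsv[...,0]<125)&(hsv[...,1]>150)&(hsv[...,2]>80)&(x>.45)&(x<.68)&(z>.262)&(y>0.05)&(y<.36)
    v,u=np.nonzero(b); P=plane(n,np.c_[u,v],.279); return len(u),P.mean(0).round(4)
for n in("top","scene"):
    for t in ("0","13"):
        a=np.load(f"{n}{t}.npz"); print(n,t,rail(n,a['im'],a['d']))
    print(n,'now',rail(n,*eyes.get_image(n)))
# pressed vs released, same part of rail in scene view
for t in ("12","13"):
    im=np.load(f"scene{t}.npz")['im']; h=cv2.cvtColor(im,cv2.COLOR_RGB2HSV)
    b=(h[...,0]>100)&(h[...,0]<125)&(h[...,1]>150)
    for v in (215,218,222,226,229): u=np.nonzero(b[v,390:415])[0]+390; print(t,v,u.min(),u.max(),im[v,400:412,2].tolist())
im,d=eyes.get_image("scene"); cv2.imwrite("pics/sF.png",im[:,:,::-1])
for t,p in (("now",(0,0)),): print(observe()['clock'])
E
```

```text
top 0 (128, array([0.5637, 0.1193, 0.279 ]))
top 13 (124, array([0.5612, 0.3172, 0.279 ]))
top now (125, array([0.5611, 0.3172, 0.279 ]))
scene 0 (105, array([0.5728, 0.1242, 0.279 ]))
scene 13 (98, array([0.5731, 0.3227, 0.279 ]))
scene now (99, array([0.5747, 0.3228, 0.279 ]))
12 215 403 406 [89, 84, 59, 87, 91, 91, 83, 44, 76, 89, 89, 88]
12 218 402 405 [91, 66, 79, 91, 91, 88, 71, 75, 90, 90, 90, 92]
12 222 402 404 [102, 79, 89, 91, 91, 95, 104, 105, 104, 92, 60, 55]
12 226 401 404 [109, 159, 169, 168, 158, 102, 105, 107, 100, 78, 97, 83]
12 229 400 403 [83, 85, 87, 89, 93, 104, 106, 97, 75, 100, 105, 106]
13 215 403 405 [190, 180, 117, 160, 163, 162, 153, 126, 190, 181, 134, 128]
13 218 402 405 [187, 159, 135, 166, 162, 155, 128, 190, 194, 194, 132, 84]
13 222 402 404 [182, 125, 162, 163, 161, 162, 187, 191, 182, 137, 104, 118]
13 226 401 404 [137, 164, 164, 162, 152, 128, 191, 194, 185, 129, 176, 144]
13 229 401 403 [84, 84, 85, 89, 91, 129, 192, 177, 122, 172, 192, 193]
27.45
```

View pics/sF.png

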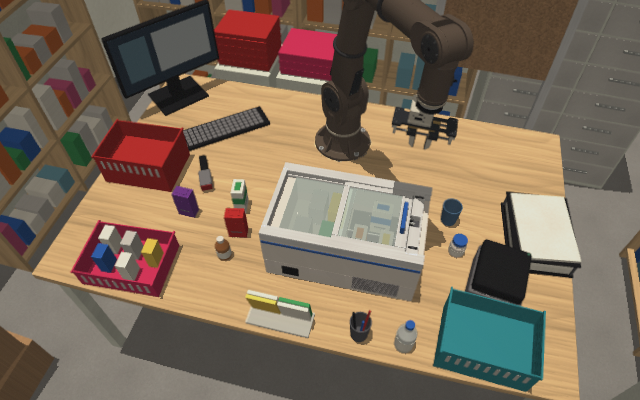

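The rail sits at y 0.317 in the top view and hasn't moved between pressed and released, or since. The gap line is closed, the carton is upright under the glass, and the other items look unmoved. The arm is clear, so I'm handing in.

```bash
python3 - <<'E'
from h import *
print(arm.sign_off())
E
```

```text
the job is handed in; nothing more can be done
None
```

The blue-band carton is standing upright in the front compartment, the glass lid is closed on its catch, and the job was handed in at about 27 s on the robot clock.

**Carton:** I gripped it at 44 mm and lowered it in 1–2 mm steps until the floor pushed back with about 7 N. I opened the gripper only after that, and the later pictures show the carton upright.

**Lid:** I pinched the rail and slid it along the track.
- **Catch:** the strike passed the rollers at about 15 N.
- **Seal:** I eased it on until the force climbed from 6 to 12.5 N with almost no further movement, then let go.

**Last checks:**
- The rail looks in the same place pressed and released, and stayed put in later pictures, to about a pixel (1–2 mm).
- The gap to the end frame shows only as a thin line.
- The other items look unmoved by eye.

**What failed or disagreed:**
- **First pinch:** the first try at the rail closed on nothing, because the fingertips stood about 20 mm higher than the stated tool geometry. I went lower and tried again.
- **Cameras:** the two views differ by about 5 mm.
- **Rail travel:** the cameras show 198 mm and the arm's own reading 200 mm.
- **Seal:** I could not read its depth directly. That it is fully pressed in is inferred from the steep force rise and no visible spring-back.

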